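# Clear the lid interlock of a block heater

### The job

The block heater has stopped on a lid fault. Push its open lid fully shut, then press the two large round keys on its front deck together, one fingertip on each, and hold both fully down for three seconds before letting them come up. Lift nothing, press neither round key before the lid is shut nor one without the other, do not press the small square keys, and leave everything else where it is.

Things in the scene. Friction and masses are not known exactly. Their poses are not given: they have to be found in the camera images.
- heater: Off-white block heater, fixed to the bench, 260 mm deep (x) by 240 mm wide (y). Origin: centre of its underside on the bench; its x points away from the operator to the hinge side, y to its left, z up. Front deck (x -130 to -30 mm) is 75 mm high; behind it (x -30 to 130 mm) the raised part is 105 mm high and carries the lid (shut: lid's top 135 mm above the bench). Two small loose vials stand on the deck, about 96 mm either side of its middle.
- lid (a joint): Lid angle, rad: 0 fully shut, grows as it opens upward about a level hinge along the heater's y at the far (+x) side; starts about 0.55 to 1.0, stop at 1.35. A stiff hinge: it stays where it is left and takes about 1 to 5 N to push shut near its front edge.
- lid_hinge (a point): Middle of the lid's hinge line: 120 mm to +x of the heater's origin and 105 mm above the bench. The lid is a shallow off-white cover with a dark flat panel on top, 145 mm from hinge to front edge, 220 mm wide (y), 30 mm high: its outer top face lies 30 mm off the plane through the hinge. It has no handle.
- lid_push (a point): Point on the lid's outer top face, on its midline, 115 mm from the hinge towards the front edge; moves with the lid (good place to push). Axes of the lid: z out of the top face, x from the front edge towards the hinge.
- key_left_top (a point): Centre of the top of the left (+y) round key of the reset pair: white disc 26 mm across on the heater's front deck. Cap top stands 12 mm above the deck when up. In the heater's frame at x -68 mm, y +34 mm, 87 mm above the bench: the pair is 68 mm apart along the heater's y. The raised part begins 38 mm behind the key's centre. Moves with the key.
- key_right_top (a point): Centre of the top of the right (-y) round key of the reset pair: white disc 26 mm across on the heater's front deck. Cap top stands 12 mm above the deck when up. In the heater's frame at x -68 mm, y -34 mm, 87 mm above the bench. A flat display lies between the two. Moves with the key.
- key_left (a joint): Left round key's travel, m: 0 up, 0.006 fully down; a spring (1 N to start, 4 N fully down) brings it up again.
- key_right (a joint): Right round key's travel, m: 0 up, 0.006 fully down; same spring.
- small_left (a joint): Travel of a small square key (12 mm) that is not to be pressed, m: 0 up, 0.006 down. Row nearest the operator, 40 mm in front of the round keys' row, at heater y +30 mm; stands 10 mm above the deck.
- small_mid (a joint): Travel of a small square key (12 mm) that is not to be pressed, m: 0 up, 0.006 down. Row nearest the operator, 40 mm in front of the round keys' row, at heater y +0 mm; stands 10 mm above the deck.
- small_right (a joint): Travel of a small square key (12 mm) that is not to be pressed, m: 0 up, 0.006 down. Row nearest the operator, 40 mm in front of the round keys' row, at heater y -30 mm; stands 10 mm above the deck.
- tube: Loose capped tube, 18 mm across, 42 mm high, white cap, standing on the heater's deck at one end. Origin: centre of underside. Leave alone.
- vial: Loose vial, 20 mm across, 34 mm high, black cap, standing on the deck at the other end. Origin: centre of underside. Leave alone.
- rack: Loose tube rack 92 x 152 x 30 mm with a few capped tubes (tops at 50 mm), on the bench left of the heater. Origin: centre of underside. Leave alone.
- dish: Loose covered dish, 92 mm across, 16 mm high, on the bench before the heater. Origin: centre of underside. Leave alone.
- tipbox: Loose pipette-tip box 120 x 85 x 82 mm on the bench right of the heater. Origin: centre of underside. Leave alone.
- pipette: Loose pipette lying on the bench to one side, 265 mm long along its x, 24 mm high. Leave alone.
- reagent: Loose bottle, 64 mm across, 130 mm high, on the bench to one side. Origin: centre of underside. Leave alone.

How it is judged (in metres and radians):
On the way, in this order (a step that is already met when the one before it is completed fails the run):
1. the lid is fully shut (value of joint lid below 0.05 rad), for 0.2 s.
2. both round keys are held down together for 2.5 s with the lid shut (value of joint each of key_left, key_right above 0.004 m and value of joint lid below 0.05 rad and contact force between the fingers and key_left above 0.5 N and contact force between the fingers and key_right above 0.5 N), for 2.5 s.
3. both round keys are let up again (value of joint each of key_left, key_right below 0.001 m), for 0.2 s.
At the end, for the whole second after the job is handed in: The lid is shut (within 0.05 rad), every key is up (within 1 mm), and each loose thing is within 20 mm of where it started (all of step 3 and value of joint lid below 0.05 rad and value of joint each of small_left, small_mid, small_right below 0.001 m and distance of each of tube, vial, rack, dish, tipbox, pipette, reagent from where it was at the start of the episode below 0.02 m); the robot touches nothing.
It fails at once if a round key pressed (over 3 mm) while the lid is open (over 0.1 rad) (value of joint lid above 0.1 rad and value of joint any of key_left, key_right above 0.003 m).
It fails at once if one round key pressed without the other (one over 4 mm down, the other under 1 mm) ((value of joint key_left above 0.004 m and value of joint key_right below 0.001 m) or (value of joint key_right above 0.004 m and value of joint key_left below 0.001 m)).
It fails at once if a small square key pressed (over 2.5 mm) (value of joint any of small_left, small_mid, small_right above 0.0025 m).
It fails at once if the lid pulled further open (beyond 1.2 rad) (value of joint lid above 1.2 rad).
It fails at once if a loose thing lifted, carried or pushed more than 20 mm (distance of any of tube, vial, rack, dish, tipbox, pipette, reagent from where it was at the start of the episode above 0.02 m).
It also fails if it takes over 48 s, if anything falls off the work surface, if the arm or the gripper's body presses on something with over 40 N, if the wrist force passes 120 N, or if a joint passes its speed limit or range.

### The arm

A 6-joint arm with a two-finger parallel gripper is mounted at the origin on the work surface. World frame = base frame: x ahead of the robot, y to its left, z up, the work surface at z = 0. Lengths are in mm, angles in rad, forces in N, time in s.
With the tool pointing down it reaches from about 300 to 775 mm from the base axis. Payload 14.6 kg.
Tool frame: the origin (TCP) lies midway between the tips of the shut fingers; the grasp point (between the pads) lies 19 mm behind it; z points along the fingers, y is the line along which they close (so a half turn about z gives the same grasp; the last joint's range is limited). The gripper opens to 94 mm and grips with 3 to 60 N. Pads are 16 mm wide; open, the fingers measure 119 mm over their backs; the gripper's body (75 mm by 177 mm) begins 78 mm behind the grasp point.
Start: joints at [1.04, 0.3, 1.521, -0, 1.321, -0.067], TCP at [246.038, 491.889, 205.446] pointing down, gripper open.
Joint ranges: [-3.03, 3.03], [-0.79, 2.21], [0.23, 2.52], [-1.04, 4.18], [0, 3.07], [-2.55, 2.55]. Speed limits (rad/s): [2.22, 2.22, 2.57, 3.14, 3.14, 3.14].

### API

Orientations are given as [roll, pitch, yaw] about the fixed x, y, z axes, in that order (R = Rz(yaw) Ry(pitch) Rx(roll)).
In Python, from cell import manip, camera gives the robot as it stands.
- The arm moves only by the tool move_arm, never from a script. Its arguments are lists of equal length, an entry for each row: "dp": the shift along the world's x, y, z in mm, a list of three; "rotation": the turn, a rotation vector about the world's x, y, z in rad, a list of three; "hand": the opening, from 0 (shut) to 1 (fully open). A call has 1 to 10 rows; each row shifts and turns the commanded pose from where the row before left it; what a row does not reach is not made up. A row lasts 1/8 s, in which the tool goes at most 62.5 mm and 10.7 degrees, less where a joint would pass 70% of its speed; a pose out of reach is approached as far as the arm can. A call with a gripper value outside its range is refused whole. The fingers move at their own pace and stop on an object; "newtons" is the grip in N (left out, the last holds). Time passes only in rows, so rows that do not move let the fingers close. It gives the time, the measured TCP pose, the force, the opening and the grip force at its end, in the units of the state.
- manip.read_state(): the state, without advancing time (a new reading comes with each control period).
- camera(name): name is "side" or "top" or "wrist"; returns a dict with "image" (420x560x3 uint8, red, green, blue), "fx", "fy", "cx", "cy" (pixels), "R" (3x3) and "t" (3): a world point X has camera coordinates R X + t; the wrist camera has in their place "mount" (4x4, takes a point from camera to tool coordinates, whose origin is the TCP and whose axes are the flange's). Camera axes: x right, y down, z forward; pixel columns grow to the right and rows downward; lengths in mm; the calibration is good to about 2 mm. The wrist camera is an equidistant fisheye: a pixel r from the principal point sees the ray r / f radians off the axis. A picture is of the moment at which its call begins: read the wrist's pose just before it. There is no depth.
- manip.sign_off(): hands the job in; it is judged then, once.
The state is a dict: "clock": time; "joints": joint angles; "qd": joint speeds; "effort": joint torques, N m; "eef_pos": TCP position; "eef_rot": TCP orientation; "wrist_force": force on the tool from outside, world axes, zero at the start; "moment": the same for the moment, N m; "finger_gap": finger opening in mm; "finger_force": force on a finger pad.
Only numpy, scipy, OpenCV 4.12 (cv2) and the standard library are available. Lean on these libraries where they do the work, as an engineer would, in place of code of your own. Each camera call takes 0.05 s, during which the arm holds its last target. There are 200 camera calls.

## Working session

There is one attempt and no reset: what is moved stays moved. The work goes in short steps, Python scripts to look and compute and a tool call to move; the robot and the scene stay as the last step left them, time stands still between calls to the robot, and variables do not carry over. Pictures are saved under pics/ and viewed, at most 10 in all, crops included, and the job is handed in when it is done.

Besides the shell and the picture viewer there is one more tool, called as a command line: name --argument value ..., lists and objects as JSON in quotes. move_arm: Moves the arm, as the interface text tells. Its arguments: {"type":"object","properties":{"dp":{"type":"array","items":{"type":"array","items":{"type":"number"}}},"rotation":{"type":"array","items":{"type":"array","items":{"type":"number"}}},"hand":{"type":"array","items":{"type":"number"}},"newtons":{"type":"number"}},"required":["dp","rotation","hand"]}

```bash
mkdir -p pics
python3 - <<'E'
from cell import manip,camera
import cv2,pickle
print(manip.read_state())
for n in("top","side"):
    c=camera(n);cv2.imwrite(f"pics/{n}0.png",c["image"][:,:,::-1]);pickle.dump(c,open(f"{n}0.pkl","wb"))
    print(n,{k:c[k] for k in c if k!="image"})
E
```

```text
{'clock': 0.0, 'joints': array([ 1.04040753e+00,  3.00470010e-01,  1.52159268e+00,  6.83990027e-06,
        1.32072414e+00, -6.66228963e-02]), 'qd': array([-9.50221829e-04, -9.94111274e-05,  2.67573303e-04,  1.11516195e-03,
        1.04179812e-03, -2.16530612e-04]), 'effort': array([-2.29841258e-03, -5.31817245e+01, -3.52729583e+01,  7.07413908e-02,
        2.44004151e-02, -5.02975786e-05]), 'eef_pos': array([245.89880889, 491.66246008, 204.88202986]), 'eef_rot': array([-3.14040157e+00, -8.61111887e-05,  2.67782501e+00]), 'wrist_force': array([-0.29014854,  0.5673949 ,  0.51199449]), 'moment': array([ 0.01382129,  0.01571629, -0.05249672]), 'finger_force': 0.0, 'finger_gap': 94.04225379873733}
top {'fx': 415.5727619603987, 'fy': 415.5727619603987, 'cx': 279.7502939720865, 'cy': 206.23984401456093, 'R': array([[-0.0240274 , -0.99971037,  0.00136161],
       [-0.99716818,  0.02386917, -0.07131542],
       [ 0.07126226, -0.00307128, -0.99745288]]), 't': array([  15.12571985,  531.32496654, 1327.28226003])}
side {'fx': 472.91584155185876, 'fy': 472.91584155185876, 'cx': 277.94719970067996, 'cy': 220.9029117937688, 'R': array([[ 0.99023894, -0.13859335, -0.01478948],
       [-0.08698949, -0.53162914, -0.84249824],
       [ 0.10890214,  0.83556109, -0.53849604]]), 't': array([-535.27109546,  146.91849611, 1400.79091166])}
```

View pics/top0.png

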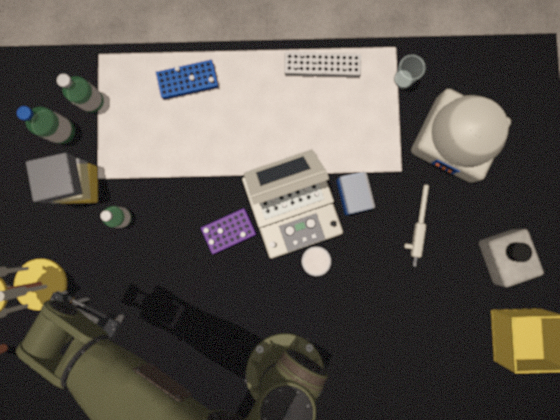

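View pics/side0.png

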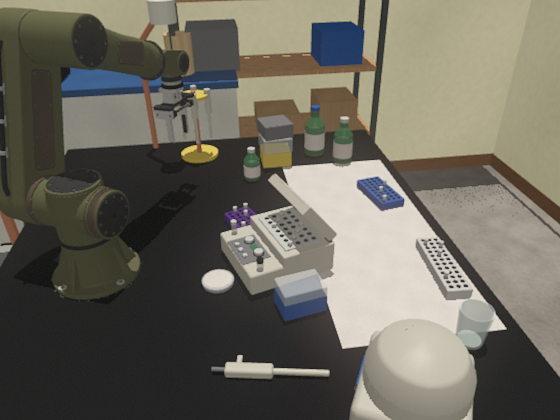

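The top view shows the heater around (295,205) with its lid open at (285,172). The rack is left of it, the tipbox right and the dish in front. In the side view the heater is at (275,240). I'll enlarge both.

Run:
```python
import cv2,numpy as np
a=cv2.imread("pics/top0.png")[145:265,235:350];b=cv2.imread("pics/side0.png")[170:295,215:340]
r=lambda i,w,h:cv2.resize(i,(w,h),interpolation=cv2.INTER_CUBIC)
a=r(a,400,417);b=r(b,400,400);o=np.zeros((420,800,3),np.uint8);o[:417,:400]=a;o[:400,400:]=b
cv2.imwrite("pics/crop.png",o)
```

```text
(no output)
```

View pics/crop.png

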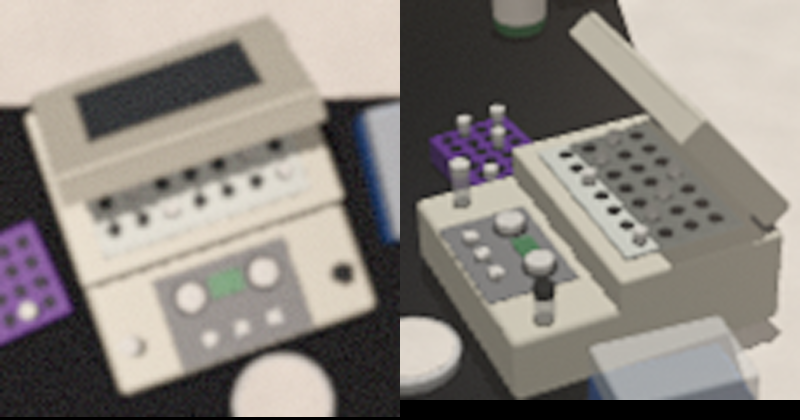

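```bash
cat > fit.py <<'E'
import numpy as np,pickle
from scipy.optimize import least_squares
C={n:pickle.load(open(n+"0.pkl","rb")) for n in("top","side")}
off={"top":(235,145,115/400),"side":(215,170,1/3.2)}
lid=lambda s,y,h:(lambda a:(120-s*np.cos(a)+h*np.sin(a),y,105+s*np.sin(a)+h*np.cos(a)))
f=lambda *p:(lambda a:p)
P=[("top",(190,297),f(-68,34,87)),("top",(263,272),f(-68,-34,87)),("top",(210,338),f(-108,30,85)),("top",(242,327),f(-108,0,85)),("top",(275,316),f(-108,-30,85)),
("top",(122,393),f(-130,120,75)),("top",(375,303),f(-130,-120,75)),
("side",(110,217),f(-68,34,87)),("side",(140,258),f(-68,-34,87)),("side",(70,236),f(-108,30,85)),("side",(82,253),f(-108,0,85)),("side",(95,271),f(-108,-30,85)),
("side",(18,203),f(-130,120,75)),("side",(112,360),f(-130,-120,75)),("side",(113,150),f(-30,120,105)),
("top",(60,178),lid(145,110,30)),("top",(320,97),lid(145,-110,30)),("top",(62,200),lid(145,110,0)),("top",(328,118),lid(145,-110,0)),
("side",(188,12),lid(145,110,30)),("side",(305,128),lid(145,-110,30))]
def W(q,p): c,s=np.cos(q[2]),np.sin(q[2]);return np.array([q[0]+c*p[0]-s*p[1],q[1]+s*p[0]+c*p[1],p[2]])
def res(q):
    o=[]
    for n,uv,g in P:
        c=C[n];X=c["R"]@W(q,g(q[3]))+c["t"];ox,oy,k=off[n]
        o+=[c["fx"]*X[0]/X[2]+c["cx"]-ox-(uv[0]+.5)*k+.5,c["fy"]*X[1]/X[2]+c["cy"]-oy-(uv[1]+.5)*k+.5]
    return np.array(o)
if __name__=="__main__":
    r=least_squares(res,[500,0,0.,.8],loss="soft_l1");q=r.x;print(q);print(res(q).reshape(-1,2).round(1).tolist())
    print("sd",np.sqrt(np.diag(np.linalg.inv(r.jac.T@r.jac))))
    for nm,p in dict(kl=(-68,34,87),kr=(-68,-34,87),push=lid(115,0,30)(q[3]),edge=lid(145,0,30)(q[3]),hinge=(120,0,105)).items():print(nm,W(q,p).round(1))
E
python3 fit.py
```

```text
[ 5.28604533e+02 -3.92946482e+01  2.99227190e-01  8.81069329e-01]
[[0.7, -0.2], [0.7, -0.1], [0.3, -0.0], [0.4, 0.0], [0.2, 0.1], [0.1, 0.3], [1.0, 1.3], [0.3, 0.0], [0.0, -0.5], [0.5, -1.1], [0.5, -1.0], [0.4, -1.0], [-0.5, -1.6], [0.1, -5.3], [-0.1, -1.3], [-1.0, 0.6], [0.7, -1.6], [1.5, 2.8], [0.4, 1.3], [1.0, -0.5], [-0.2, -2.6]]
sd [0.82422369 1.14078916 0.00802226 0.01441946]
kl [453.6 -26.9  87. ]
kr [473.6 -91.8  87. ]
push [595.5 -18.7 212.8]
edge [577.2 -24.3 235.9]
hinge [643.3  -3.9 105. ]
```

move_arm --dp '[[0, 0, 45], [0, 0, 45], [30, -42, 0], [30, -42, 0], [30, -42, 0], [30, -42, 0], [30, -42, 0], [30, -42, 0], [30, -42, 0], [30, -42, 0]]' --rotation '[[0, 0, -0.17], [0, 0, -0.17], [0, 0, -0.17], [0, 0, -0.17], [0, 0, -0.17], [0, 0, -0.17], [0, 0, -0.17], [0, 0, -0.17], [0, 0, -0.17], [0, 0, -0.17]]' --hand '[0, 0, 0, 0, 0, 0, 0, 0, 0, 0]' --newtons 20

```text
clock: 1.35
eef_pos: [486.7, 154.3, 295.3]
eef_rot: [-3.141, 0.0, 0.972]
wrist_force: [-0.3, 0.4, -0.0]
finger_gap: 0.9
finger_force: 0.0
```

move_arm --dp '[[29, -42.5, 0], [29, -42.5, 0], [29, -42.5, 0], [29, -42.5, 0], [0, 0, 0], [0, 0, 0]]' --rotation '[[0, 0, -0.168], [0, 0, -0.168], [0, 0, -0.168], [0, 0, -0.168], [0, 0, 0], [0, 0, 0]]' --hand '[0, 0, 0, 0, 0, 0]'

```text
clock: 2.1
eef_pos: [601.8, -13.8, 295.0]
eef_rot: [-3.141, 0.001, 0.307]
wrist_force: [0.4, 0.4, -0.0]
finger_gap: 0.3
finger_force: 0.0
```

```bash
python3 - <<'E'
from cell import manip,camera
import cv2,numpy as np
s=manip.read_state();print(s["eef_pos"],s["eef_rot"],s["joints"])
a=camera("side")["image"][100:300,180:380];b=camera("wrist")["image"]
o=np.zeros((400,800,3),np.uint8);o[:,:400]=cv2.resize(a,(400,400));o[:300,400:]=cv2.resize(b,(400,300))
cv2.imwrite("pics/above.png",o[:,:,::-1])
E
cat > path.py <<'E'
import sys;sys.argv=[''] 
from fit import *
q=[528.6,-39.3,.299,.88]
for a in np.linspace(.95,0,9):
    p=lid(115,0,30)(a);print(round(a,2),W(q,(p[0]+8,p[1],p[2])).round(1))
E
python3 path.py
```

```text
[601.79296149 -13.83439401 295.04389393] [-3.14108988e+00  6.93654918e-04  3.06837317e-01] [-8.39146883e-02  3.72914388e-01  1.21950438e+00  2.00716415e-04
  1.55000675e+00  1.18004024e+00]
0.95 [610.3 -14.1 216. ]
0.83 [598.  -17.9 210.2]
0.71 [586.5 -21.5 202.9]
0.59 [575.9 -24.7 194.2]
0.48 [566.3 -27.7 184.3]
0.36 [557.9 -30.3 173.2]
0.24 [550.9 -32.4 161.2]
0.12 [545.2 -34.2 148.4]
0.0 [541.  -35.5 135. ]
```

View pics/above.png

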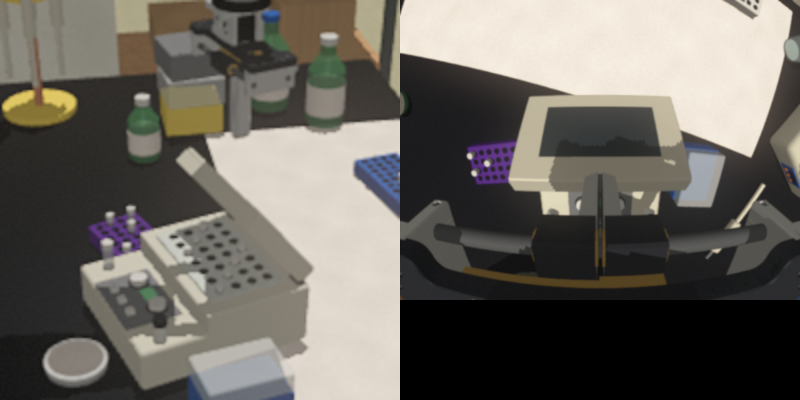

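The closed fingertips stand above the lid, on its midline and just behind its front edge (wrist picture (600,180)). Next I descend onto it and follow the arc.

move_arm --dp '[[0, -1, -25], [0, -1, -25], [0, -1, -20], [0, -1, -10], [-3, -1, -5], [-6, -2, -4], [-6, -2, -4]]' --rotation '[[0, 0, 0], [0, 0, 0], [0, 0, 0], [0, 0, 0], [0, 0, 0], [0, 0, 0], [0, 0, 0]]' --hand '[0, 0, 0, 0, 0, 0, 0]'

```text
clock: 3.08
eef_pos: [586.7, -23.1, 202.8]
eef_rot: [3.141, -0.001, 0.306]
wrist_force: [0.9, 2.9, 0.5]
finger_gap: 0.6
finger_force: 0.7
```

move_arm --dp '[[-5.5, -1.5, -4.5], [-5, -1.5, -4.5], [-5, -1.5, -5], [-4.5, -1.5, -5], [-4, -1.3, -5.5], [-4, -1.3, -5.5]]' --rotation '[[0, 0, 0], [0, 0, 0], [0, 0, 0], [0, 0, 0], [0, 0, 0], [0, 0, 0]]' --hand '[0, 0, 0, 0, 0, 0]'

```text
clock: 3.82
eef_pos: [558.7, -31.8, 172.0]
eef_rot: [-3.142, 0.0, 0.306]
wrist_force: [-1.0, 0.4, 1.8]
finger_gap: 0.4
finger_force: 0.6
```

Run:
```python
from cell import manip,camera
import cv2,numpy as np
s=manip.read_state();print(s["eef_pos"],s["wrist_force"])
cv2.imwrite("pics/mid.png",cv2.resize(camera("side")["image"][130:300,200:370],(510,510))[:,:,::-1])
```

```text
[558.72951929 -31.8246979  172.00534128] [-1.01869338  0.36352591  1.81740363]
```

View pics/mid.png

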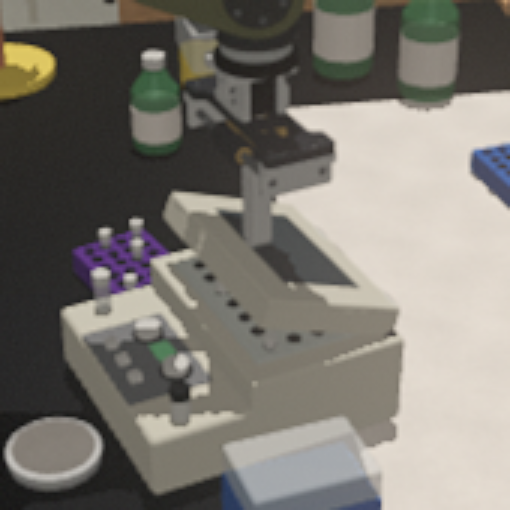

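The lid is closing under the fingertips (tip at (258,240)) and the angle is about 0.35. I'll carry on.

move_arm --dp '[[-3.5, -1, -6], [-3, -1, -6], [-3, -1, -6], [-2.5, -0.8, -6], [-2.5, -0.8, -6], [-1, 0, -6], [0, 0, -3], [0, 0, 0], [0, 0, 0]]' --rotation '[[0, 0, 0], [0, 0, 0], [0, 0, 0], [0, 0, 0], [0, 0, 0], [0, 0, 0], [0, 0, 0], [0, 0, 0], [0, 0, 0]]' --hand '[0, 0, 0, 0, 0, 0, 0, 0, 0]'

```text
clock: 5.0
eef_pos: [543.4, -36.4, 135.0]
eef_rot: [3.141, -0.0, 0.306]
wrist_force: [-10.7, 0.8, 20.7]
finger_gap: 1.2
finger_force: 10.2
```

move_arm --dp '[[1, 0, 10], [0, 0, 30], [0, 0, 30], [-26, -8, 0], [-27, -8, 0], [-27, -7, 0], [0, 0, 0], [0, 0, 0]]' --rotation '[[0, 0, 0], [0, 0, 0], [0, 0, 0], [0, 0, 0], [0, 0, 0], [0, 0, 0], [0, 0, -0.006], [0, 0, 0]]' --hand '[0, 0, 0, 0.59, 0.59, 0.59, 0.59, 0.59]'

```text
clock: 6.0
eef_pos: [465.1, -59.3, 203.6]
eef_rot: [3.141, -0.001, 0.3]
wrist_force: [0.1, 0.5, -0.6]
finger_gap: 47.2
finger_force: 0.0
```

Run:
```python
from cell import manip,camera
import cv2,numpy as np,pickle
s=manip.read_state();print(s["eef_pos"],s["eef_rot"],s["finger_gap"])
b=camera("wrist");pickle.dump((s,b),open("w1.pkl","wb"));print({k:b[k] for k in b if k!="image"})
a=camera("side")["image"][130:300,200:370]
o=np.zeros((400,800,3),np.uint8);o[:,:400]=cv2.resize(a,(400,400));o[:300,400:]=cv2.resize(b["image"],(400,300))
cv2.imwrite("pics/shut.png",o[:,:,::-1])
```

```text
[465.12838404 -59.25224041 203.62612654] [ 3.14139825e+00 -5.56392741e-04  2.99620161e-01] 47.152251464787525
{'fx': 325.19226210127806, 'fy': 325.19226210127806, 'cx': 279.8831236412999, 'cy': 207.78063824791303, 'mount': array([[-2.53679086e-04, -9.58606518e-01, -2.84734050e-01,
         8.47209207e+01],
       [ 9.99999006e-01,  1.51784563e-04, -1.40194158e-03,
        -7.21682393e-01],
       [ 1.38712857e-03, -2.84734123e-01,  9.58605526e-01,
        -1.78599660e+02],
       [ 0.00000000e+00,  0.00000000e+00,  0.00000000e+00,
         1.00000000e+00]])}
```

View pics/shut.png

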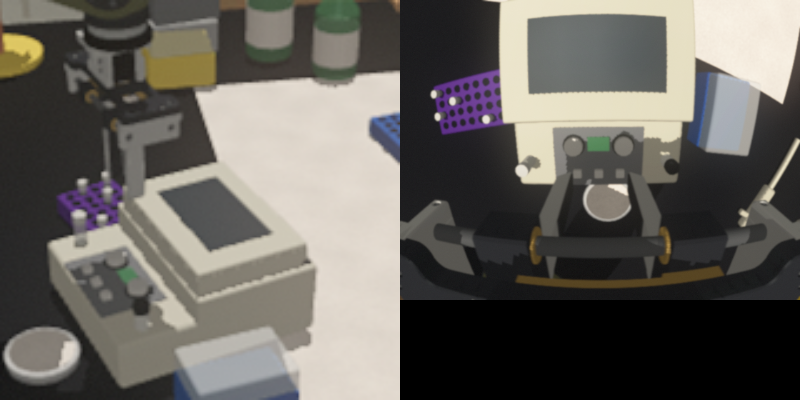

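The lid is shut. In the wrist picture the round keys are at about (573,145) and (624,145), full image (242,203) and (313,203). I'll check their positions from the wrist camera.

Run:
```python
import pickle,numpy as np,cv2
from scipy.spatial.transform import Rotation as Ro
s,c=pickle.load(open("w1.pkl","rb"));im=c["image"]
R=Ro.from_euler("xyz",s["eef_rot"]).as_matrix();M=c["mount"];t=s["eef_pos"]
def ray(u,v,z):
    d=np.array([u-c["cx"],v-c["cy"]])/c["fx"];r=np.hypot(*d);k=np.sin(r)/r if r else 1
    D=R@M[:3,:3]@np.array([d[0]*k,d[1]*k,np.cos(r)]);O=R@M[:3,3]+t
    return (O+D*(z-O[2])/D[2]).round(1)
for n,u,v,z in(("kl",242,203,87),("kr",313.5,203,87),("sl",249,244,85),("sm",278,243,85),("sr",307,243,85)):print(n,ray(u,v,z))
cv2.imwrite("pics/w1c.png",cv2.resize(im[160:280,200:360],(800,600),interpolation=cv2.INTER_CUBIC)[:,:,::-1])
```

```text
kl [455.9 -23.3  87. ]
kr [475.9 -88.   87. ]
sl [416.5 -41.   85. ]
sm [426.2 -68.1  85. ]
sr [434.6 -95.6  85. ]
```

View pics/w1c.png

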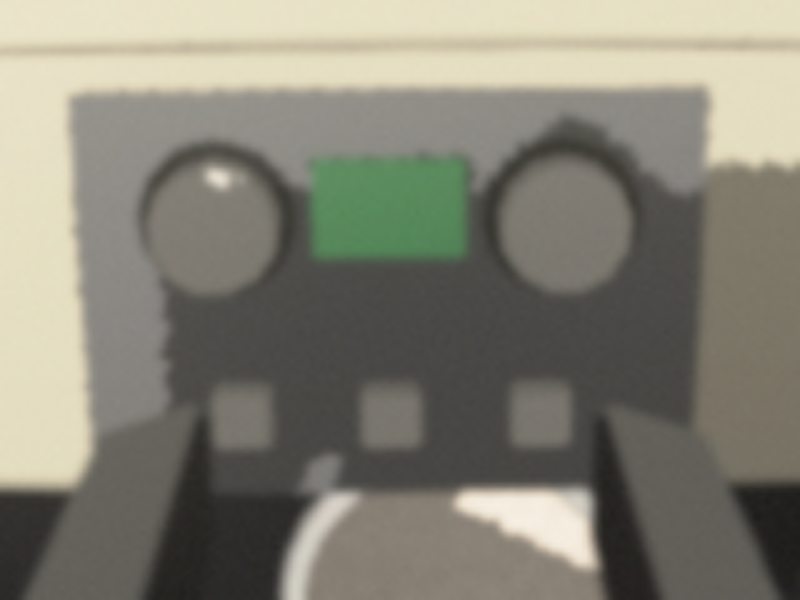

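move_arm --dp '[[-1, 1.8, -30], [0, 0, -30], [0, 0, -25], [0, 0, -20], [0, 0, -5], [0, 0, 0]]' --rotation '[[0, 0, 0], [0, 0, 0], [0, 0, 0], [0, 0, 0], [0, 0, 0], [0, 0, 0]]' --hand '[0.59, 0.59, 0.59, 0.59, 0.59, 0.59]'

```text
clock: 6.85
eef_pos: [463.9, -57.4, 93.6]
eef_rot: [-3.142, 0.0, 0.3]
wrist_force: [0.1, -0.0, -0.1]
finger_gap: 56.0
finger_force: 0.0
```

Run:
```python
from cell import manip,camera
import cv2,numpy as np
s=manip.read_state();print(s["eef_pos"],s["eef_rot"],s["finger_gap"],s["wrist_force"])
b=camera("wrist")["image"]
a=camera("side")["image"][200:280,220:300]
o=np.zeros((400,800,3),np.uint8);o[:,:400]=cv2.resize(a,(400,400));o[:,400:]=cv2.resize(b[160:300,210:350],(400,400))
cv2.imwrite("pics/near.png",o[:,:,::-1])
```

```text
[463.86480012 -57.4262999   93.63287129] [-3.14153600e+00  8.06082619e-05  3.00023335e-01] 55.96635663334212 [ 0.11579258 -0.00942186 -0.08625421]
```

View pics/near.png

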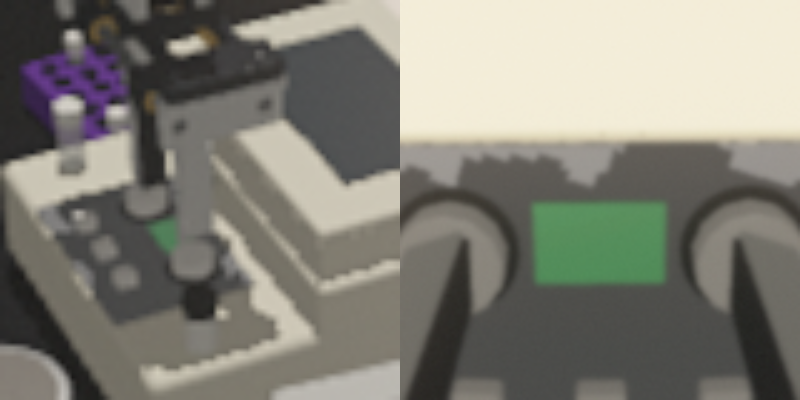

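Each fingertip stands over a key cap, (145,200) and (195,255) in the side crop. Now I press.

move_arm --dp '[[0, 0, -4], [0, 0, -3], [0, 0, -3], [0, 0, -2], [0, 0, -1.5], [0, 0, 0]]' --rotation '[[0, 0, 0], [0, 0, 0], [0, 0, 0], [0, 0, 0], [0, 0, 0], [0, 0, 0]]' --hand '[0.59, 0.59, 0.59, 0.59, 0.59, 0.59]'

```text
clock: 7.7
eef_pos: [463.8, -57.5, 81.0]
eef_rot: [3.141, -0.001, 0.3]
wrist_force: [-7.1, 1.1, 19.1]
finger_gap: 55.5
finger_force: 9.3
```

Both keys are at their stops (z 81, 19 N against 8 N of spring), so I hold here.

move_arm --dp '[[0, 0, 0], [0, 0, 0], [0, 0, 0], [0, 0, 0], [0, 0, 0], [0, 0, 0], [0, 0, 0], [0, 0, 0], [0, 0, 0], [0, 0, 0]]' --rotation '[[0, 0, 0], [0, 0, 0], [0, 0, 0], [0, 0, 0], [0, 0, 0], [0, 0, 0], [0, 0, 0], [0, 0, 0], [0, 0, 0], [0, 0, 0]]' --hand '[0.59, 0.59, 0.59, 0.59, 0.59, 0.59, 0.59, 0.59, 0.59, 0.59]'

```text
clock: 8.95
eef_pos: [463.8, -57.5, 81.0]
eef_rot: [3.141, -0.001, 0.3]
wrist_force: [-6.8, 2.3, 18.2]
finger_gap: 55.8
finger_force: 9.2
```

Run:
```python
from cell import manip
s=manip.read_state();print(s["eef_pos"],s["eef_rot"],s["wrist_force"],s["moment"])
```

```text
[463.80540403 -57.54385979  81.03739481] [ 3.14114994e+00 -7.66511034e-04  2.99882560e-01] [-6.77714646  2.26445953 18.23205749] [ 0.31280177  1.48160822 -0.01756534]
```

move_arm --dp '[[0, 0, 0], [0, 0, 0], [0, 0, 0], [0, 0, 0], [0, 0, 0], [0, 0, 0], [0, 0, 0], [0, 0, 0], [0, 0, 0], [0, 0, 0]]' --rotation '[[0, 0, 0], [0, 0, 0], [0, 0, 0], [0, 0, 0], [0, 0, 0], [0, 0, 0], [0, 0, 0], [0, 0, 0], [0, 0, 0], [0, 0, 0]]' --hand '[0.59, 0.59, 0.59, 0.59, 0.59, 0.59, 0.59, 0.59, 0.59, 0.59]'

```text
clock: 10.2
eef_pos: [463.8, -57.5, 81.1]
eef_rot: [3.141, -0.001, 0.3]
wrist_force: [-8.2, 1.0, 18.4]
finger_gap: 55.3
finger_force: 9.2
```

move_arm --dp '[[0, 0, 0], [0, 0, 0], [0, 0, 0], [0, 0, 0], [0, 0, 0]]' --rotation '[[0, 0, 0], [0, 0, 0], [0, 0, 0], [0, 0, 0], [0, 0, 0]]' --hand '[0.59, 0.59, 0.59, 0.59, 0.59]'

```text
clock: 10.82
eef_pos: [463.8, -57.5, 81.0]
eef_rot: [3.141, -0.001, 0.3]
wrist_force: [-6.3, 1.8, 18.8]
finger_gap: 55.4
finger_force: 9.2
```

move_arm --dp '[[0, 0, 4], [0, 0, 4], [0, 0, 8], [0, 0, 20], [0, 0, 40], [0, 0, 50], [0, 0, 0], [0, 0, 0], [0, 0, 0]]' --rotation '[[0, 0, 0], [0, 0, 0], [0, 0, 0], [0, 0, 0], [0, 0, 0], [0, 0, 0], [0, 0, 0], [0, 0, 0], [0, 0, 0]]' --hand '[0.59, 0.59, 0.59, 0.59, 0.59, 0.59, 0.59, 0.59, 0.59]'

```text
clock: 11.95
eef_pos: [463.0, -57.4, 204.7]
eef_rot: [-3.14, 0.002, 0.3]
wrist_force: [-0.2, 0.4, -0.9]
finger_gap: 55.6
finger_force: 0.0
```

Run:
```python
from cell import manip,camera
import cv2,numpy as np
s=manip.read_state();print(s["eef_pos"],s["wrist_force"])
b=camera("wrist")["image"];a=camera("side")["image"][150:300,200:350]
o=np.zeros((400,800,3),np.uint8);o[:,:400]=cv2.resize(a,(400,400));o[:300,400:]=cv2.resize(b,(400,300))
cv2.imwrite("pics/end.png",o[:,:,::-1])
```

```text
[463.02018474 -57.41243945 204.70227986] [-0.17555996  0.41417975 -0.85015423]
```

View pics/end.png

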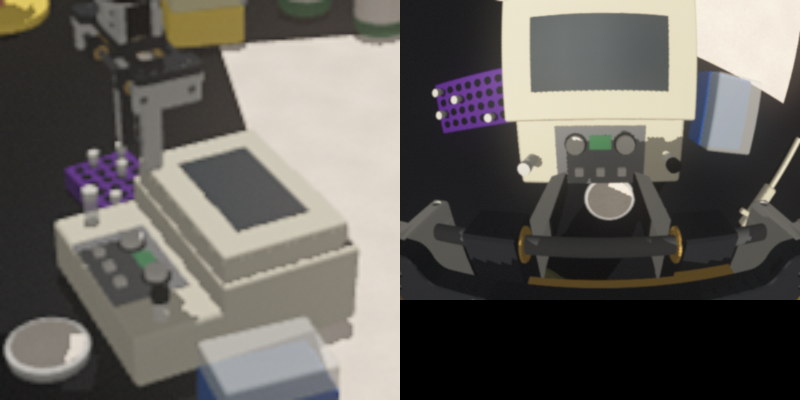

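The lid is shut, the keys are up and the arm is clear. Everything else is where it was.

```bash
python3 -c "
from cell import manip
print(manip.sign_off())"
```

```text
the job is handed in; nothing more can be done
None
```

I pushed the lid shut, held both round keys fully down together for just over 3 s and let them up, then handed the job in; no verdict came back, but the last pictures show the lid shut, the keys up and nothing else moved.

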